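Balance the lever arm on the half-round rest

TASK

The torsion tester's lever arm is to be checked for balance. First fasten the half-round rest in its stand: its sprung bayonet head must be pushed down, twisted clockwise to the stop and let spring up into its notch, so that it is locked. Then lay the lever arm, flat side down, crosswise over the top of the locked rest at its balance point and let go, so that it stays there level by itself; set it down gently, and leave the other things on the bench alone.

Things in the scene. Friction and masses are not known exactly. Their poses are not given: they have to be found in the camera images.
- rest_stand: Fixed stand: grey base plate 120 x 120 x 14 mm with an upright dark steel collar (62 mm across, top 60 mm above the bench) with two bayonet slots. Origin: centre of the plate's underside, on the vertical axis of collar and head; z up. Once locked, the crown's axis lies along the stand's x axis, so the arm must finally lie along the stand's y axis, either way round.
- crown_top (a point): Top middle of the steel rest head that turns and slides in the collar; z up, x along the crown's level axis. 132 mm above the bench while unlocked, 126 mm locked. The crown is a half cylinder of radius 45 mm, 90 mm wide (y), 40 mm long (x), its lands split by a shallow groove.
- head_grip (a point): Point in the head 12 mm below crown_top, same axes, at which to grip it from above: across the two flat end faces square to x, 40 mm apart. These faces reach 52 mm down from the crown's top to a round flange 83 mm across.
- rest_press (a joint): Press of the head into the collar, m: 0 up (unlocked, standing proud), 0.006 locked (sprung up into the notch), 0.012 bottomed. It must be held pressed by 0.009 to 0.012 to be turned; the spring pushes back with 8 N at the top and about 13 N there.
- rest_lock (a joint): Twist of the head, rad, growing clockwise seen from above: 0 at the start, 1.40 at the notch, hard stop at 1.45. It turns easily, but only while pressed; let up by 3 mm at about 1.40 it is locked and cannot turn back. At 0 the crown's x axis stands 1.40 rad anticlockwise from the stand's x axis, at 1.40 along it.
- lever_arm: Flat aluminium bar 200 x 36 x 12 mm, 0.30 kg, with scale lines and a drive hole near one end, lying flat on the bench. Origin: middle of its underside; x along its length towards the end with the counterweight, z up. The bar without the weight has its centre of mass at mid-length. Grip it from above across its 36 mm width.
- counterweight (a joint): Distance, m, of the middle of the steel counterweight from the bar's middle, along the arm's +x. It weighs 0.15 kg and is clamped fast. So the whole arm (0.45 kg) balances at one third of this value from the bar's middle, towards the weight. Its centre of mass is 11 mm above its underside; laid 1 mm off that point it settles about 0.03 rad out of level.
- weight_mid (a point): Point on the bar's underside level below the middle of the counterweight, same axes as the arm. The weight is a block 24 mm along the bar and 50 mm across it; the top of its thumbscrew is 45 mm above the bar's underside.
- beaker_1: clear plastic beaker, 64 mm across, 82 mm tall, a bystander; origin under its centre
- timer: white bench timer, 58 x 58 x 18 mm, a bystander; origin under its centre
- media_bottle: small round bottle with a dark blue cap, 56 mm across, 104 mm tall, a bystander; origin under its centre
- tape_roll: roll of cream tape lying flat, 68 mm across, 19 mm tall, a bystander; origin under its centre
Things that resemble listed ones, but are neither listed nor needed, are in the scene too. Of the things that look like the lever_arm, the larger one is meant.

How it is judged (in metres and radians):
On the way:
1. the rest head is locked: twisted to the notch and sprung up into it (value of joint rest_lock above 1.3 rad and value of joint rest_press below 0.0078 m), for 0.2 s.
At the end, for the whole second after the job is handed in: the rest head is locked (twist over 1.3 rad, sprung up to less than 7.8 mm of press) and the lever arm, released, lies at rest on the crown, within 0.105 rad (6 degrees) of level and within 0.30 rad of square to the crown's axis (all of step 1 and angle between lever_arm's own z axis and vertical below 0.105 rad and z of lever_arm in the frame of crown_top between -0.01 and 0.01 m and angle between the x axis of lever_arm and the y axis of crown_top, either way round below 0.3 rad and contact force between lever_arm and rest_stand above 2 N and linear speed of lever_arm below 0.02 m/s and angular speed of lever_arm below 0.15 rad/s); the robot touches nothing.
It fails at once if a bystander was moved by more than 30 mm (distance of any of beaker_1, timer, media_bottle, tape_roll from where it was at the start of the episode above 0.03 m).
It fails at once if the arm was dropped on the rest (came down on it faster than 0.3 m/s) or pressed hard on it (over 60 N) (contact force between lever_arm and rest_stand above 60 N or (linear speed of lever_arm above 0.3 m/s and horizontal distance between lever_arm and crown_top below 0.05 m and z of lever_arm in the frame of crown_top below 0.02 m)).
It also fails if it takes over 64 s, if anything falls off the work surface, if the arm or the gripper's body presses on something with over 40 N, if the wrist force passes 120 N, or if a joint passes its speed limit or range.

ROBOT

A 6-joint arm with a two-finger parallel gripper is mounted at the origin on a cart in front of the work surface, level with it; the furniture and walls round the work are solid. World frame = base frame: x ahead of the robot, y to its left, z up, the work surface at z = 0. Lengths are in m, angles in degrees, forces in N, time in s.
With the tool pointing down it reaches from about 0.4 to 0.825 m from the base axis. Payload 7 kg.
Tool frame: the origin (TCP) lies on the centre line of the jaws, within the pads' length; the fingertips stand 17 mm ahead of it and the grasp point (between the pads) lies 2 mm behind it; y points along the fingers, z is the direction in which the jaws open and shut, and the axes are right-handed (so a half turn about y gives the same grasp; the last joint's range is limited). The gripper opens to 88 mm and grips with 3 to 60 N. Pads are 19 mm wide; open, the fingers measure 130 mm over their backs; the gripper's body (78 mm by 193 mm) begins 47 mm behind the grasp point.
Start: joints at [-52.019, 20.546, 0.682, 0, -70.136, -16.507], TCP at [0.247, -0.628, 0.244] pointing down, gripper open.
Joint ranges: [-176.03, 176.03], [-82.01, 121.73], [-58.28, 71.71], [-173.87, 95.51], [-174.79, -0.11], [-173.66, 173.66]. Speed limits (degrees/s): [136.94, 136.94, 172.46, 180, 180, 180].

INTERFACE

Orientations are given as [roll, pitch, yaw] about the fixed x, y, z axes, in that order (R = Rz(yaw) Ry(pitch) Rx(roll)).
In Python, from plant import r, capture, camera_info gives the robot as it stands. The module is installed in compiled form; this text tells all that it offers.
- The arm moves only by the tool apply_moves, never from a script. Its argument "deltas" is a list of rows, each an object of numbers: "tx", "ty", "tz": the shift along the tool's x, y, z in m; "turn": the turn about the tool's y in rad; "gripper": the finger opening in m, from 0 to 0.0876. A call has 1 to 5 rows; each row is the pose to reach, as a shift and turn from the pose commanded when the call began, along the tool's axes at that moment; what a row does not reach only later rows make up. A row lasts 1/10 s, in which the tool goes at most 50 mm and 8.59 degrees, less where a joint would pass 70% of its speed; a pose out of reach is approached as far as the arm can. A call with a gripper value outside its range is refused whole. The fingers move at their own pace and stop on an object; "newtons" is the grip in N (left out, the last holds). Time passes only in rows, so rows that repeat a pose let the fingers close. It gives the time, the measured TCP pose, the force and the opening at its end, in the units of the state.
- r.get_state(): the state, without advancing time (a new reading comes with each control period).
- capture(name): name is "side" or "top" or "wrist"; returns (picture, depth): 384x512x3 uint8, red, green, blue; 384x512 float32, m along the optical axis (not along the pixel's ray), 0 where there is no reading.
- camera_info(name): a dict with "K" (3x3 intrinsics, pixels), "eye" and "orientation" of the camera in the world; the wrist camera has in their place "tool_from_camera" (4x4, takes a point from camera to tool coordinates, whose origin is the TCP and whose axes are the tool frame's). Camera axes: x right, y up, looking along -z (the intrinsics and any distortion apply to the point x, -y, -z); pixel columns grow to the right and rows downward; lengths in m; the calibration is good to about 2 mm. A picture is of the moment at which its call begins: read the wrist's pose just before it. camera_info takes no time and is no camera call.
- r.close_job(): hands the job in, once; it reports no verdict.
The state is a dict: "time_s": time; "joints": joint angles; "qd": joint speeds; "joint_torque": joint torques, N m; "tcp_pos": TCP position; "eef_rot": TCP orientation; "contact_force": force on the tool from outside, world axes, zero at the start; "moment": the same for the moment, N m; "gripper_width": finger opening in m.
Only numpy, scipy, OpenCV 4.12 (cv2) and the standard library are available. Lean on these libraries where they do the work, as an engineer would, in place of code of your own. Each camera call takes 0.05 s, during which the arm holds its last target.

## Working session

There is one attempt and no reset: what is moved stays moved. The work goes in short steps, Python scripts to look and compute and a tool call to move; the robot and the scene stay as the last step left them, time stands still between calls to the robot, and variables do not carry over. Pictures are saved under pics/ and viewed, and the job is handed in when it is done.

Besides the shell and the picture viewer there is one more tool, called after "Request:" as name(argument=value, ...) on one line, values as JSON. apply_moves: Moves the arm, as the interface text tells. Its arguments: {"type":"object","properties":{"deltas":{"type":"array","items":{"type":"object","properties":{"tx":{"type":"number"},"ty":{"type":"number"},"tz":{"type":"number"},"turn":{"type":"number"},"gripper":{"type":"number"}}}},"newtons":{"type":"number"}},"required":["deltas"]}

```bash
mkdir -p pics
cat > h.py <<'E'
import numpy as np, cv2
from scipy.spatial.transform import Rotation as R
from plant import r, capture, camera_info
def save(n,p): cv2.imwrite('pics/'+n+'.png',cv2.cvtColor(p,cv2.COLOR_RGB2BGR))
E
python3 - <<'E'
from h import *
s=r.get_state()
for k,v in s.items(): print(k,v)
for c in ('side','top','wrist'):
    i=camera_info(c); print(c,i)
    p,d=capture(c); save(c+'0',p); np.savez('%s0.npz'%c,p=p,d=d)
E
```

```text
time_s 0.0
joints [-5.20199014e+01  2.05907470e+01  6.34700968e-01 -2.26151479e-02
 -7.01358029e+01 -1.65044984e+01]
qd [ 0.05865369 -0.10486907  0.01904317  0.01475983 -0.11795079 -0.00514837]
joint_torque [-1.07551332e-03 -5.82717419e+01  2.93057352e+01  6.99748412e+00
  6.76450931e-03 -1.60525137e-04]
tcp_pos [ 0.24691721 -0.6277216   0.24262963]
eef_rot [-8.99058951e+01  5.71244741e-03  2.14679034e+01]
contact_force [-0.10014476 -0.27359416 -1.06432123]
moment [-0.03222661  0.01952434 -0.02163879]
gripper_width 0.08750884560566236
side {'K': array([[354.17577032,   0.        , 263.02010752],
       [  0.        , 354.17577032, 192.24993458],
       [  0.        ,   0.        ,   1.        ]]), 'eye': array([0.49164257, 0.70444989, 0.67920133]), 'orientation': array([  54.98450673,    1.31938139, -173.92569092])}
top {'K': array([[430.98142139,   0.        , 262.14543661],
       [  0.        , 430.98142139, 188.78537138],
       [  0.        ,   0.        ,   1.        ]]), 'eye': array([ 0.48200579, -0.11395131,  1.18658032]), 'orientation': array([  6.96351297,   1.34912169, -90.09221579])}
wrist {'K': array([[266.10031753,   0.        , 257.62636155],
       [  0.        , 266.10031753, 194.97373135],
       [  0.        ,   0.        ,   1.        ]]), 'tool_from_camera': array([[ 2.78243246e-04, -9.63246830e-01, -2.68617698e-01,
        -7.19346531e-02],
       [ 5.08779584e-04,  2.68617810e-01, -9.63246704e-01,
        -1.40948502e-01],
       [ 9.99999832e-01,  1.31349689e-04,  5.64821412e-04,
        -1.48285927e-03],
       [ 0.00000000e+00,  0.00000000e+00,  0.00000000e+00,
         1.00000000e+00]])}
```

View pics/top0.png

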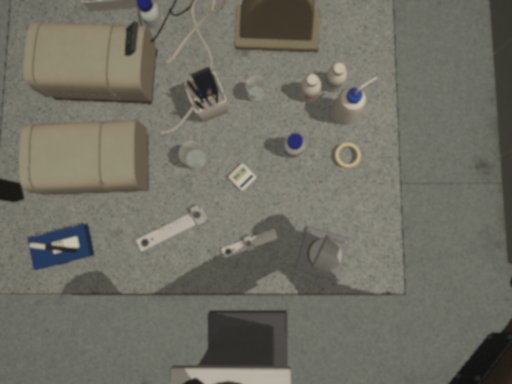

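View pics/side0.png

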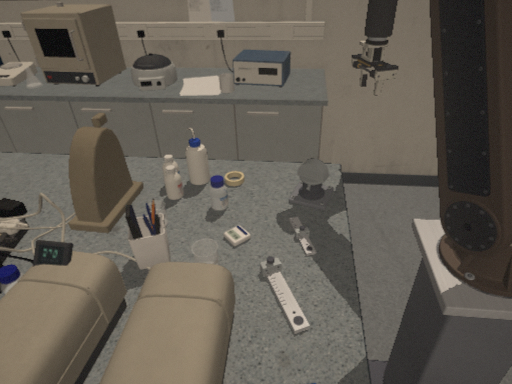

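View pics/wrist0.png

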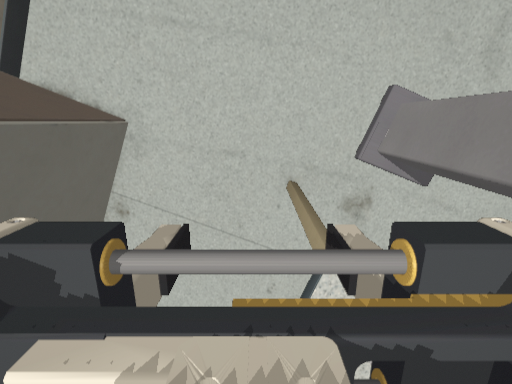

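```bash
cat >> h.py <<'E'
def cam(n,s=None):
    i=camera_info(n); K=i['K']
    if n=='wrist':
        T=i['tool_from_camera']; s=s or r.get_state(); Rt=R.from_euler('xyz',s['eef_rot'],degrees=True).as_matrix()
        return K,Rt@T[:3,:3],Rt@T[:3,3]+np.array(s['tcp_pos'])
    return K,R.from_euler('xyz',i['orientation'],degrees=True).as_matrix(),np.array(i['eye'])
def ray(c,uv):
    K,Rm,e=c; uv=np.atleast_2d(uv).astype(float)
    d=np.c_[(uv[:,0]-K[0,2])/K[0,0],-(uv[:,1]-K[1,2])/K[1,1],-np.ones(len(uv))]
    return e,d@Rm.T
def onz(c,uv,z):
    e,d=ray(c,uv); return e+d*((z-e[2])/d[:,2])[:,None]
def cloud(c,d):
    v,u=np.mgrid[:d.shape[0],:d.shape[1]]
    e,dd=ray(c,np.c_[u.ravel(),v.ravel()]); P=e+dd*d.ravel()[:,None]; P[d.ravel()==0]=np.nan
    return P.reshape(*d.shape,3)
def proj(c,P):
    K,Rm,e=c; q=(np.atleast_2d(P)-e)@Rm; return np.c_[K[0,0]*q[:,0]/-q[:,2]+K[0,2],K[1,1]*-q[:,1]/-q[:,2]+K[1,2]]
E
python3 - <<'E'
from h import *
t=np.load('top0.npz'); p,d=t['p'],t['d']
C=cam('top'); P=cloud(C,d)
for uv in [(322,252),(334,258),(312,250),(300,270),(170,230),(197,215),(150,243),(345,155),(60,240)]: print(uv,P[uv[1],uv[0]].round(3),p[uv[1],uv[0]])
a=cv2.resize(p[190:290,120:220],None,fx=6,fy=6,interpolation=cv2.INTER_CUBIC); save('arm0',a)
a=cv2.resize(p[215:285,285:355],None,fx=8,fy=8,interpolation=cv2.INTER_CUBIC); save('stand0',a)
s=np.load('side0.npz'); a=cv2.resize(s['p'][145:210,280:350],None,fx=8,fy=8,interpolation=cv2.INTER_CUBIC); save('standside0',a)
Ps=cloud(cam('side'),s['d'])
for Q,z0,z1 in [(P,.09,.15),(Ps,.09,.15),(P,.008,.02),(Ps,.008,.02),(P,.02,.085),(Ps,.02,.085)]:
    m=(Q[...,2]>z0)&(Q[...,2]<z1)&(Q[...,0]>.3)&(Q[...,0]<.6)&(Q[...,1]<-.15)&(Q[...,1]>-.4)
    q=Q[m]; print(z0,len(q),q.min(0).round(3),q.max(0).round(3),q.mean(0).round(3))
E
```

```text
(322, 252) [ 0.457 -0.233  0.134] [112 111 101]
(334, 258) [ 0.442 -0.262  0.133] [113 111 101]
(312, 250) [ 0.46  -0.215  0.077] [109 107  99]
(300, 270) [ 0.405 -0.188  0.001] [80 78 72]
(170, 230) [0.513 0.164 0.015] [177 170 158]
(197, 215) [0.552 0.086 0.043] [83 79 77]
(150, 243) [0.478 0.218 0.015] [175 168 156]
(345, 155) [ 0.721 -0.317  0.002] [131 130 117]
(60, 240) [0.487 0.454 0.038] [130 127 122]
0.09 643 [ 0.404 -0.285  0.09 ] [ 0.498 -0.212  0.138] [ 0.451 -0.247  0.122]
0.09 429 [ 0.403 -0.279  0.091] [ 0.496 -0.213  0.132] [ 0.447 -0.236  0.114]
0.008 1013 [ 0.358 -0.384  0.008] [ 0.57  -0.177  0.02 ] [ 0.452 -0.242  0.014]
0.008 510 [ 0.378 -0.318  0.008] [ 0.521 -0.175  0.02 ] [ 0.448 -0.227  0.013]
0.02 333 [ 0.393 -0.311  0.02 ] [ 0.512 -0.187  0.085] [ 0.455 -0.239  0.07 ]
0.02 443 [ 0.402 -0.303  0.02 ] [ 0.496 -0.186  0.085] [ 0.452 -0.226  0.051]
```

View pics/arm0.png

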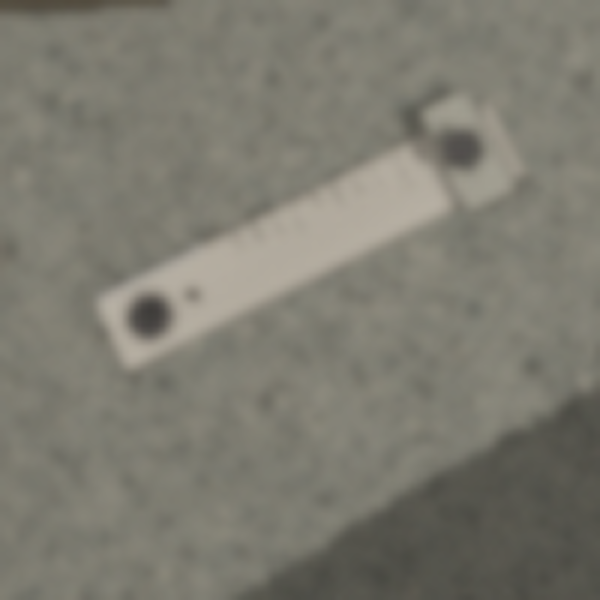

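View pics/stand0.png

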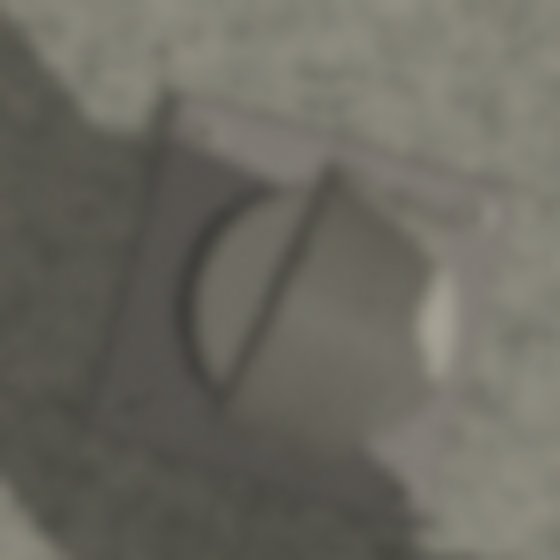

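View pics/standside0.png

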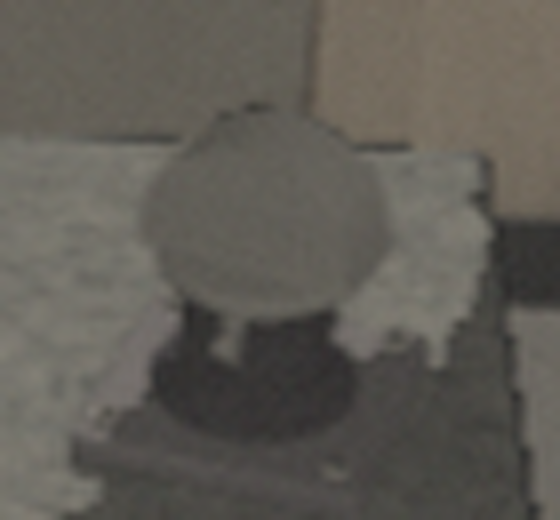

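```bash
cat >> h.py <<'E'
def to(pos,yaw,show=True):
    s=r.get_state(); Rt=R.from_euler('xyz',s['eef_rot'],degrees=True)
    t=Rt.inv().apply(np.array(pos)-s['tcp_pos'])
    dy=(yaw-s['eef_rot'][2]+180)%360-180
    print('tx ty tz',t.round(4),'turn',round(-np.radians(dy),4),'J6',s['joints'][5].round(1),'t',s['time_s'])
E
python3 -c "
from h import *
to([.449,-.246,.26],154.3)"
```

```text
tx ty tz [ 0.3278 -0.0169  0.2814] turn -2.3183 J6 -16.5 t 0.15
```

Request:
apply_moves(deltas=[{"tx":0.328,"ty":-0.02,"tz":0.282,"turn":-2.31},{"tx":0.328,"ty":-0.02,"tz":0.282,"turn":-2.31},{"tx":0.328,"ty":-0.02,"tz":0.282,"turn":-2.31},{"tx":0.328,"ty":-0.02,"tz":0.282,"turn":-2.31},{"tx":0.328,"ty":-0.02,"tz":0.282,"turn":-2.31}])

```text
invalid input at $.deltas[0]: expected keys tx, ty, tz, turn, gripper
```

```bash
python3 -c "
from h import *
to([.449,-.246,.26],154.3)"
```

```text
tx ty tz [ 0.3278 -0.0169  0.2814] turn -2.3183 J6 -16.5 t 0.15
```

Request:
apply_moves(deltas=[{"tx":0.328,"ty":-0.02,"tz":0.282,"turn":-2.31,"gripper":0.0875},{"tx":0.328,"ty":-0.02,"tz":0.282,"turn":-2.31,"gripper":0.0875},{"tx":0.328,"ty":-0.02,"tz":0.282,"turn":-2.31,"gripper":0.0875},{"tx":0.328,"ty":-0.02,"tz":0.282,"turn":-2.31,"gripper":0.0875},{"tx":0.328,"ty":-0.02,"tz":0.282,"turn":-2.31,"gripper":0.0875}])

```text
time_s: 0.65
tcp_pos: [0.3641, -0.4055, 0.2551]
eef_rot: [-90.0, -0.0, 64.8]
contact_force: [1.4, -0.4, -0.3]
gripper_width: 0.088
```

```bash
python3 -c "
from h import *
to([.449,-.246,.26],154.3)"
```

```text
tx ty tz [ 0.1804 -0.0049 -0.0089] turn -1.5624 J6 2.3 t 0.65
```

Request:
apply_moves(deltas=[{"tx":0.18,"ty":-0.005,"tz":-0.009,"turn":-1.56,"gripper":0.0875},{"tx":0.18,"ty":-0.005,"tz":-0.009,"turn":-1.56,"gripper":0.0875},{"tx":0.18,"ty":-0.005,"tz":-0.009,"turn":-1.56,"gripper":0.0875},{"tx":0.18,"ty":-0.005,"tz":-0.009,"turn":-1.56,"gripper":0.0875},{"tx":0.18,"ty":-0.005,"tz":-0.009,"turn":-1.56,"gripper":0.0875}])

```text
time_s: 1.15
tcp_pos: [0.451, -0.2459, 0.2603]
eef_rot: [-90.0, -0.0, 108.0]
contact_force: [-0.6, 0.4, -0.2]
gripper_width: 0.0873
```

```bash
python3 -c "
from h import *
to([.449,-.246,.26],154.3)"
```

```text
tx ty tz [0.0005 0.0003 0.002 ] turn -0.8081 J6 24.7 t 1.15
```

Request:
apply_moves(deltas=[{"tx":0,"ty":0,"tz":0,"turn":-0.15,"gripper":0.0875},{"tx":0,"ty":0,"tz":0,"turn":-0.3,"gripper":0.0875},{"tx":0,"ty":0,"tz":0,"turn":-0.45,"gripper":0.0875},{"tx":0,"ty":0,"tz":0,"turn":-0.6,"gripper":0.0875},{"tx":0,"ty":0,"tz":0,"turn":-0.75,"gripper":0.0875}])

```text
time_s: 1.65
tcp_pos: [0.4493, -0.2487, 0.2599]
eef_rot: [-90.0, -0.0, 150.7]
contact_force: [0.4, 0.1, 0.9]
gripper_width: 0.0877
```

Run:
```python
from h import *
s=r.get_state(); to([.449,-.246,.26],154.3); print(s['joints'].round(1))
p,d=capture('wrist'); save('w1',p); np.savez('w1.npz',p=p,d=d,pos=s['tcp_pos'],rot=s['eef_rot'])
```

```text
tx ty tz [ 0.0016 -0.0001 -0.0022] turn -0.062 J6 67.8 t 1.65
[ -7.    4.6 -17.9  -0.  -67.5  67.8]
```

View pics/w1.png

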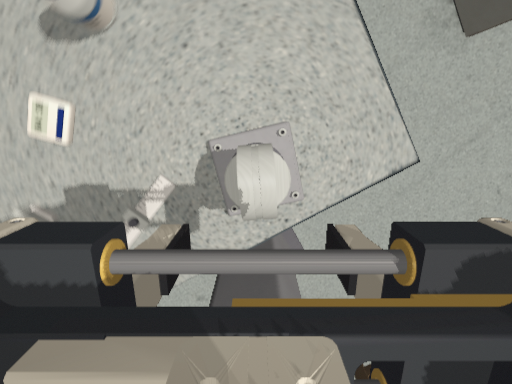

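Run:
```python
from h import *
w=np.load('w1.npz'); C=cam('wrist',dict(tcp_pos=w['pos'],eef_rot=w['rot'])); P=cloud(C,w['d'])
a=cv2.resize(w['p'][110:230,195:315],None,fx=5,fy=5,interpolation=cv2.INTER_CUBIC); save('w1c',a)
m=(abs(P[...,0]-.449)<.08)&(abs(P[...,1]+.246)<.08)
c=P[m]; 
for z0,z1 in [(.085,.14),(.12,.14),(.128,.14),(.07,.085),(.01,.018)]:
    q=c[(c[:,2]>z0)&(c[:,2]<z1)]
    (rc,sz,an)=cv2.minAreaRect(q[:,:2].astype(np.float32)*1000); print(z0,len(q),np.round(rc,1),np.round(sz,1),round(an,1),q[:,2].max().round(4))
print(onz(C,[(283,132),(217,147),(235,209),(295,195)],.014).round(4))
```

```text
0.085 2793 [ 453.6 -250.8] [40.  86.4] 63.9 0.1333
0.12 2007 [ 452.6 -250.3] [40. 62.] 63.8 0.1333
0.128 1185 [ 451.6 -249.9] [40.  40.8] 63.8 0.1333
0.07 1091 [ 457.5 -252.9] [82.1 77.8] 62.9 0.0848
0.01 2655 [ 452.2 -250.2] [119.6 119.3] 73.2 0.018
[[ 0.4821 -0.3092  0.014 ]
 [ 0.5099 -0.2167  0.014 ]
 [ 0.4164 -0.1915  0.014 ]
 [ 0.3913 -0.2818  0.014 ]]
```

View pics/w1c.png

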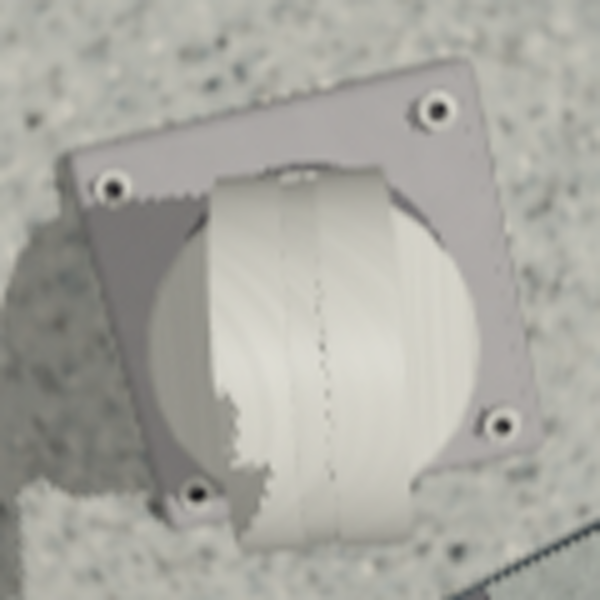

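```bash
python3 -c "
from h import *
to([.451,-.250,.118],153.8)"
```

```text
tx ty tz [-0.0022  0.1419  0.0003] turn -0.0439 J6 68.3 t 1.7
```

Request:
apply_moves(deltas=[{"tx":-0.002,"ty":0.04,"tz":0,"turn":-0.044,"gripper":0.0875},{"tx":-0.002,"ty":0.08,"tz":0,"turn":-0.044,"gripper":0.0875},{"tx":-0.002,"ty":0.11,"tz":0,"turn":-0.044,"gripper":0.0875},{"tx":-0.002,"ty":0.13,"tz":0,"turn":-0.044,"gripper":0.0875},{"tx":-0.002,"ty":0.142,"tz":0,"turn":-0.044,"gripper":0.0875}])

```text
time_s: 2.2
tcp_pos: [0.4502, -0.2496, 0.1163]
eef_rot: [-90.0, -0.1, 152.7]
contact_force: [0.2, 0.4, 0.7]
gripper_width: 0.0874
```

```bash
python3 -c "
from h import *
to([.451,-.250,.118],153.8)"
```

```text
tx ty tz [-0.0009 -0.0017  0.    ] turn -0.0184 J6 69.9 t 2.2
```

Close with moderate force, trimming the pose.

Request:
apply_moves(deltas=[{"tx":-0.001,"ty":-0.001,"tz":0,"turn":-0.018,"gripper":0.06},{"tx":-0.001,"ty":-0.001,"tz":0,"turn":-0.018,"gripper":0.05},{"tx":-0.001,"ty":-0.001,"tz":0,"turn":-0.018,"gripper":0.04},{"tx":-0.001,"ty":-0.001,"tz":0,"turn":-0.018,"gripper":0.03},{"tx":-0.001,"ty":-0.001,"tz":0,"turn":-0.018,"gripper":0.03}], newtons=40)

```text
time_s: 2.7
tcp_pos: [0.4525, -0.2503, 0.1199]
eef_rot: [-90.0, 0.1, 153.9]
contact_force: [1.1, -0.2, 0.3]
gripper_width: 0.0528
```

Request:
apply_moves(deltas=[{"tx":0,"ty":0,"tz":0,"turn":0,"gripper":0.03},{"tx":0,"ty":0,"tz":0,"turn":0,"gripper":0.03},{"tx":0,"ty":0,"tz":0,"turn":0,"gripper":0.03}], newtons=40)

```text
time_s: 3.0
tcp_pos: [0.4524, -0.2501, 0.1194]
eef_rot: [-90.0, 0.0, 154.0]
contact_force: [0.5, 2.0, 2.7]
gripper_width: 0.0396
```

```bash
python3 -c "
from h import *
s=r.get_state(); print(s['contact_force'],s['moment'],s['eef_rot'])
to([.451,-.250,.118],153.8)"
```

```text
[0.53893612 2.01446592 2.6711362 ] [ 0.89126552  0.17196923 -0.02115682] [-9.00202049e+01  3.51009743e-02  1.53951254e+02]
tx ty tz [0.0013 0.0014 0.0005] turn 0.0026 J6 71.1 t 3.0
```

Request:
apply_moves(deltas=[{"tx":0.001,"ty":0.003,"tz":0,"turn":0,"gripper":0.03},{"tx":0.001,"ty":0.006,"tz":0,"turn":0,"gripper":0.03},{"tx":0.001,"ty":0.009,"tz":0,"turn":0,"gripper":0.03},{"tx":0.001,"ty":0.0105,"tz":0,"turn":0,"gripper":0.03},{"tx":0.001,"ty":0.0105,"tz":0,"turn":0,"gripper":0.03}], newtons=55)

```text
time_s: 3.5
tcp_pos: [0.4524, -0.2501, 0.1099]
eef_rot: [-90.0, 0.1, 154.0]
contact_force: [-0.1, 2.0, 12.3]
gripper_width: 0.0398
```

```bash
python3 -c "
from h import *
s=r.get_state(); print(s['contact_force'],s['moment'],s['eef_rot'],s['tcp_pos'])"
```

```text
[-0.13931674  1.98067894 12.28593892] [ 1.13991592  0.70860372 -0.02265185] [-9.00076419e+01  1.45701853e-01  1.53987475e+02] [ 0.45242873 -0.25008199  0.10992279]
```

Request:
apply_moves(deltas=[{"tx":0,"ty":0.0008,"tz":0,"turn":0,"gripper":0.03},{"tx":0,"ty":0.0008,"tz":0,"turn":0.08,"gripper":0.03},{"tx":0,"ty":0.0008,"tz":0,"turn":0.16,"gripper":0.03},{"tx":0,"ty":0.0008,"tz":0,"turn":0.25,"gripper":0.03},{"tx":0,"ty":0.0008,"tz":0,"turn":0.25,"gripper":0.03}])

```text
time_s: 4.0
tcp_pos: [0.452, -0.2504, 0.1093]
eef_rot: [-90.0, 0.1, 139.5]
contact_force: [-1.8, 1.1, 12.0]
gripper_width: 0.0396
```

```bash
python3 -c "
from h import *
s=r.get_state(); print(s['contact_force'],s['moment'],s['eef_rot'],s['tcp_pos'])"
```

```text
[-1.75766677  1.1436995  12.04595119] [ 0.25934881  1.06731223 -0.02363616] [-8.99990061e+01  1.26216783e-01  1.39496210e+02] [ 0.45203952 -0.25040059  0.10932613]
```

Request:
apply_moves(deltas=[{"tx":0,"ty":0,"tz":0,"turn":0.12,"gripper":0.03},{"tx":0,"ty":0,"tz":0,"turn":0.24,"gripper":0.03},{"tx":0,"ty":0,"tz":0,"turn":0.36,"gripper":0.03},{"tx":0,"ty":0,"tz":0,"turn":0.48,"gripper":0.03},{"tx":0,"ty":0,"tz":0,"turn":0.6,"gripper":0.03}])

```text
time_s: 4.5
tcp_pos: [0.451, -0.2507, 0.1091]
eef_rot: [-89.9, 0.1, 105.0]
contact_force: [-4.5, -1.9, 12.9]
gripper_width: 0.0398
```

Request:
apply_moves(deltas=[{"tx":0,"ty":0,"tz":0,"turn":0.12,"gripper":0.03},{"tx":0,"ty":0,"tz":0,"turn":0.24,"gripper":0.03},{"tx":0,"ty":0,"tz":0,"turn":0.36,"gripper":0.03},{"tx":0,"ty":0,"tz":0,"turn":0.48,"gripper":0.03},{"tx":0,"ty":0,"tz":0,"turn":0.48,"gripper":0.03}])

```text
time_s: 5.0
tcp_pos: [0.45, -0.2505, 0.1087]
eef_rot: [-89.9, 0.1, 77.5]
contact_force: [-5.5, -2.1, 13.9]
gripper_width: 0.0398
```

```bash
python3 -c "
from h import *
s=r.get_state(); print(s['contact_force'],s['moment'],s['eef_rot'],s['tcp_pos'])"
```

```text
[-5.5375659  -2.11719118 13.92413505] [-0.33663087  2.73022659 -0.00844459] [-8.98876702e+01  8.67272883e-02  7.75234453e+01] [ 0.45001889 -0.25046767  0.10869393]
```

Request:
apply_moves(deltas=[{"tx":0,"ty":0,"tz":0,"turn":0.05,"gripper":0.03},{"tx":0,"ty":0,"tz":0,"turn":0.09,"gripper":0.03},{"tx":0,"ty":0,"tz":0,"turn":0.09,"gripper":0.03}])

```text
time_s: 5.3
tcp_pos: [0.4499, -0.2504, 0.1087]
eef_rot: [-89.9, 0.1, 72.5]
contact_force: [-5.0, -0.5, 12.5]
gripper_width: 0.0395
```

```bash
python3 -c "
from h import *
s=r.get_state(); print(s['contact_force'],s['moment'],s['eef_rot'],s['tcp_pos'])"
```

```text
[-5.02406933 -0.5123548  12.45455814] [-0.09973636  2.80793205 -0.05588149] [-89.88565917   0.09331172  72.52618029] [ 0.44991949 -0.25041521  0.10866976]
```

Request:
apply_moves(deltas=[{"tx":0,"ty":-0.002,"tz":0,"turn":0,"gripper":0.03},{"tx":0,"ty":-0.004,"tz":0,"turn":0,"gripper":0.03},{"tx":0,"ty":-0.005,"tz":0,"turn":0,"gripper":0.03},{"tx":0,"ty":-0.005,"tz":0,"turn":0,"gripper":0.03}])

```text
time_s: 5.7
tcp_pos: [0.4499, -0.2504, 0.1135]
eef_rot: [-89.9, 0.1, 72.6]
contact_force: [-4.3, -1.0, 10.2]
gripper_width: 0.0396
```

```bash
python3 -c "
from h import *
s=r.get_state(); print(s['contact_force'],s['moment'],s['eef_rot'],s['tcp_pos'])"
```

```text
[-4.34360168 -0.97656567 10.15796797] [-0.4430722   2.53011707 -0.00945454] [-8.98836483e+01  8.91612401e-02  7.25978292e+01] [ 0.4499018  -0.25040189  0.11345082]
```

Request:
apply_moves(deltas=[{"tx":0,"ty":-0.001,"tz":0,"turn":0,"gripper":0.03},{"tx":0,"ty":-0.001,"tz":0,"turn":0,"gripper":0.03},{"tx":0,"ty":-0.001,"tz":0,"turn":0,"gripper":0.0875},{"tx":0,"ty":-0.001,"tz":0,"turn":0,"gripper":0.0875},{"tx":0,"ty":-0.001,"tz":0,"turn":0,"gripper":0.0875}])

```text
time_s: 6.2
tcp_pos: [0.4515, -0.2497, 0.1137]
eef_rot: [-90.0, -0.0, 72.6]
contact_force: [-0.2, 0.7, 0.4]
gripper_width: 0.0584
```

Request:
apply_moves(deltas=[{"tx":0,"ty":0,"tz":0,"turn":0,"gripper":0.0875},{"tx":0,"ty":0,"tz":0,"turn":0,"gripper":0.0875},{"tx":0,"ty":-0.05,"tz":0,"turn":0,"gripper":0.0875},{"tx":0,"ty":-0.1,"tz":0,"turn":0,"gripper":0.0875},{"tx":0,"ty":-0.15,"tz":0,"turn":0,"gripper":0.0875}])

```text
time_s: 6.7
tcp_pos: [0.4508, -0.2497, 0.2656]
eef_rot: [-90.0, 0.0, 72.6]
contact_force: [2.2, -0.2, 0.1]
gripper_width: 0.0871
```

Run:
```python
from h import *
s=r.get_state(); print(s['contact_force'],s['tcp_pos'],s['joints'].round(1))
p,d=capture('wrist'); save('w2',p); np.savez('w2.npz',p=p,d=d,pos=s['tcp_pos'],rot=s['eef_rot'])
C=cam('wrist',s); P=cloud(C,d)
m=(abs(P[...,0]-.449)<.08)&(abs(P[...,1]+.246)<.08)
c=P[m]; 
for z0,z1 in [(.085,.14),(.116,.14),(.122,.14),(.065,.08),(.01,.018)]:
    q=c[(c[:,2]>z0)&(c[:,2]<z1)]
    (rc,sz,an)=cv2.minAreaRect(q[:,:2].astype(np.float32)*1000); print(z0,len(q),np.round(rc,1),np.round(sz,1),round(an,1),np.sort(q[:,2])[-20].round(4))
```

```text
[ 2.22499058 -0.16150391  0.07982187] [ 0.45079273 -0.24970389  0.26558276] [ -7.1   4.6 -17.2   0.  -68.3 -10.3]
0.085 2562 [ 450.8 -252. ] [85.2 40.1] 72.6 0.1268
0.116 1720 [ 451.2 -250.8] [57.9 40.1] 72.6 0.1268
0.122 1104 [ 451.3 -251.4] [41.  39.8] 73.6 0.1268
0.065 1010 [ 449.4 -256.3] [76.9 82.4] 72.3 0.0751
0.01 2698 [ 451.1 -250.8] [119.7 119.6] 73.4 0.0177
```

View pics/w2.png

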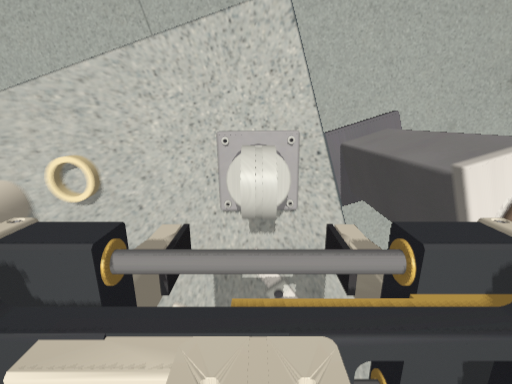

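Run:
```python
from h import *
t=np.load('top0.npz'); P=cloud(cam('top'),t['d'])
m=(P[...,2]>.008)&(P[...,2]<.019)&(P[...,0]>.42)&(P[...,0]<.62)&(P[...,1]>.03)&(P[...,1]<.3)
m2=np.zeros(m.shape,bool); m2[195:255,130:212]=True; m&=m2
q=P[m]; rc,sz,an=cv2.minAreaRect(q[:,:2].astype(np.float32)*1000); print(len(q),rc,sz,an)
to([.50,.21,.2],117)
```

```text
841 (519.3062133789062, 162.81903076171875) (139.36363220214844, 200.05377197265625) 11.134791374206543
tx ty tz [0.4543 0.073  0.0946] turn -0.7737 J6 -10.3 t 6.75
```

Request:
apply_moves(deltas=[{"tx":0.454,"ty":0.07,"tz":0.095,"turn":-0.774,"gripper":0.0875},{"tx":0.454,"ty":0.07,"tz":0.095,"turn":-0.774,"gripper":0.0875},{"tx":0.454,"ty":0.07,"tz":0.095,"turn":-0.774,"gripper":0.0875},{"tx":0.454,"ty":0.07,"tz":0.095,"turn":-0.774,"gripper":0.0875},{"tx":0.454,"ty":0.07,"tz":0.095,"turn":-0.774,"gripper":0.0875}])

```text
time_s: 7.25
tcp_pos: [0.4751, -0.0018, 0.2266]
eef_rot: [-90.1, 0.0, 115.9]
contact_force: [1.7, -0.8, -0.9]
gripper_width: 0.0872
```

```bash
python3 -c "
from h import *
to([.50,.21,.2],117)"
```

```text
tx ty tz [ 0.1797  0.0267 -0.1149] turn -0.0191 J6 2.3 t 7.25
```

Request:
apply_moves(deltas=[{"tx":0.18,"ty":0.027,"tz":-0.115,"turn":-0.02,"gripper":0.0875},{"tx":0.18,"ty":0.027,"tz":-0.115,"turn":-0.02,"gripper":0.0875},{"tx":0.18,"ty":0.027,"tz":-0.115,"turn":-0.02,"gripper":0.0875},{"tx":0.18,"ty":0.027,"tz":-0.115,"turn":-0.02,"gripper":0.0875},{"tx":0.18,"ty":0.027,"tz":-0.115,"turn":-0.02,"gripper":0.0875}])

```text
time_s: 7.75
tcp_pos: [0.5016, 0.2122, 0.1986]
eef_rot: [-90.0, -0.0, 116.9]
contact_force: [0.3, -0.1, 0.1]
gripper_width: 0.0877
```

Request:
apply_moves(deltas=[{"tx":0,"ty":0,"tz":0,"turn":0,"gripper":0.0875},{"tx":0,"ty":0,"tz":0,"turn":0,"gripper":0.0875}])

```text
time_s: 7.95
tcp_pos: [0.5011, 0.208, 0.1992]
eef_rot: [-89.9, 0.0, 116.7]
contact_force: [0.2, -0.5, -0.6]
gripper_width: 0.0873
```

Run:
```python
from h import *
s=r.get_state(); print(s['tcp_pos'],s['eef_rot'])
p,d=capture('wrist'); save('w3',p); np.savez('w3.npz',p=p,d=d,pos=s['tcp_pos'],rot=s['eef_rot'])
```

```text
[0.50109745 0.20795092 0.19920306] [-8.99490658e+01  1.07552986e-02  1.16734280e+02]
```

View pics/w3.png

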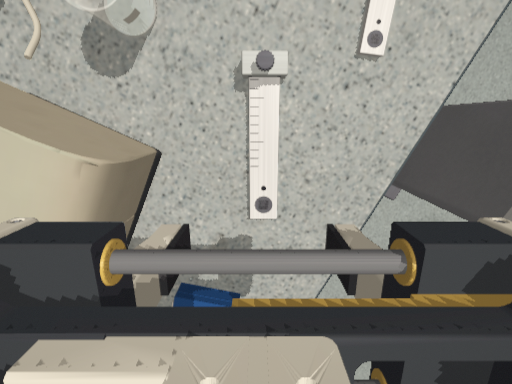

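Run:
```python
from h import *
w=np.load('w3.npz'); C=cam('wrist',dict(tcp_pos=w['pos'],eef_rot=w['rot'])); P=cloud(C,w['d'])
a=cv2.resize(w['p'][35:235,225:305],None,fx=4,fy=3,interpolation=cv2.INTER_CUBIC)
a=cv2.resize(w['p'][35:105,230:300],None,fx=8,fy=8,interpolation=cv2.INTER_CUBIC); save('w3c',a)
m=np.zeros(P.shape[:2],bool); m[38:222,235:295]=True
print('bench z',np.nanmedian(P[150:200,200:230,2]))
z=P[...,2]
bar=m&(z>.008)&(z<.0165); q=P[bar]; rc,sz,an=cv2.minAreaRect(q[:,:2].astype(np.float32)*1000); print(len(q),rc,sz,an, np.median(q[:,2]))
# axis from PCA of bar region only
bb=bar.copy(); bb[:85]=False; q=P[bb]; rc,sz,an=cv2.minAreaRect(q[:,:2].astype(np.float32)*1000); print('bar',len(q),rc,sz,an)
th=np.radians(an if sz[0]>sz[1] else an+90)
if np.sin(th)>0: th+=np.pi
u=np.array([np.cos(th),np.sin(th)]); v=np.array([-u[1],u[0]]); print('angle',np.degrees(th))
c0=np.array(rc)/1000
L=lambda X:np.c_[(X[:,:2]-c0)@u,(X[:,:2]-c0)@v]*1000
print('bar ext',L(q).min(0),L(q).max(0))
for z0,z1 in [(.018,.05),(.018,.03),(.03,.036),(.036,.05),(.04,.05)]:
    q=P[m&(z>z0)&(z<z1)]; 
    if len(q): l=L(q); print(z0,z1,len(q),l.min(0).round(1),l.max(0).round(1),np.median(q[:,2]).round(4), np.median(l,0))
h,_=np.histogram(z[m],bins=np.arange(0,.056,.002)); print(h)
```

```text
bench z -0.00043235515217815434
4128 (511.2886962890625, 171.46372985839844) (47.67698669433594, 170.90731811523438) 26.89017677307129 0.011674384594814347
bar 3872 (509.40374755859375, 175.39666748046875) (35.88096618652344, 162.2467803955078) 26.224302291870117
angle 296.2243022918702
bar ext [-81.12335086 -17.94052865] [81.12338567 17.94046176]
0.018 0.05 1230 [ 88.9 -23.6] [113.5  26.1] 0.0304 [99.46074065  1.7461993 ]
0.018 0.03 460 [ 88.9 -23.6] [113.5  26.1] 0.0293 [97.70140125  7.65521034]
0.03 0.036 461 [ 89.4 -23.3] [112.8  25.8] 0.0306 [100.01052608  -3.00674955]
0.036 0.05 309 [91.6 -7.8] [111.1   9.9] 0.0444 [100.48563706   0.86721359]
0.04 0.05 297 [91.6 -7.5] [111.1   9.9] 0.0445 [101.08195191   1.55134755]
[1857   11    2    2   69 2694 1358    7   23   17    2    6   35   15
  385  449    9    3    6    6   13   75  196   13    0    0    0]
```

View pics/w3c.png

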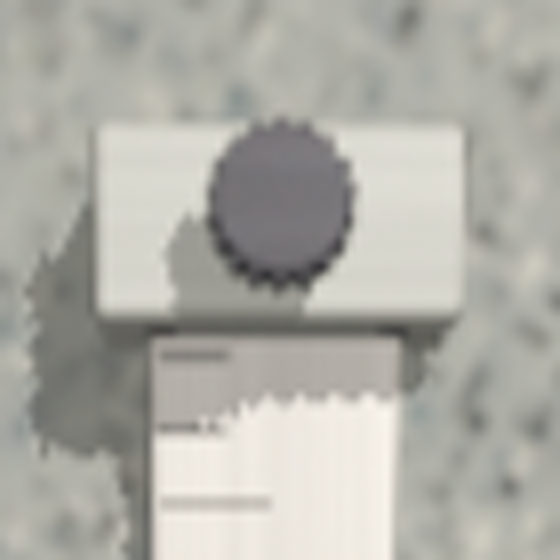

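Run:
```python
from h import *
w=np.load('w3.npz'); C=cam('wrist',dict(tcp_pos=w['pos'],eef_rot=w['rot']))
g=cv2.cvtColor(w['p'],cv2.COLOR_RGB2GRAY).astype(float)
pr=g[200:230,256:272].mean(1); print(pr.round(0))
pr2=g[44:82,246:254].mean(1); print(pr2.round(0)); pr3=g[44:82,277:285].mean(1); print(pr3.round(0))
u=np.array([np.cos(np.radians(-63.8)),np.sin(np.radians(-63.8))])
hsv=cv2.cvtColor(w['p'],cv2.COLOR_RGB2HSV)
def S(uv,z): return (onz(C,[uv],z)[0,:2]-[.5094037,.1753967])@u*1000
for rr in (217.5,218,218.5,219): print(rr,S((263,rr),.012))
for rr in (50,50.5,51,73.5,74,74.5): print(rr,S((263,rr),.0305))
```

```text
[108.  96.  94.  93.  93.  94.  90.  90.  95. 113. 134. 154. 190. 221.
 230. 229. 229. 231. 201. 153. 166. 169. 169. 170. 172. 176. 179. 178.
 175. 172.]
[175. 179. 182. 183. 181. 179. 193. 211. 216. 215. 213. 212. 215. 217.
 216. 215. 214. 212. 205. 198. 196. 192. 188. 190. 191. 191. 195. 201.
 198. 179. 142. 101.  87. 128. 137. 130. 146. 155.]
[172. 172. 173. 174. 174. 174. 189. 209. 219. 220. 218. 217. 219. 220.
 220. 219. 217. 216. 214. 213. 214. 213. 214. 214. 212. 211. 212. 214.
 213. 195. 151. 104.  86. 114. 136. 149. 151. 148.]
217.5 -81.03861335244254
218 -81.73629576854714
218.5 -82.43472925564133
219 -83.13391502719584
50 112.63979454026271
50.5 112.16711503347112
51 111.69400441368299
73.5 89.94806055053364
74 89.45446294684399
74.5 88.96040529105076
```

```bash
python3 -c "
from h import *
to([.5298,.1339,.07],116.2)"
```

```text
tx ty tz [-0.0786  0.1295  0.0074] turn 0.0084 J6 -16.5 t 8.0
```

Request:
apply_moves(deltas=[{"tx":-0.04,"ty":0.04,"tz":0.007,"turn":0.008,"gripper":0.0875},{"tx":-0.079,"ty":0.08,"tz":0.007,"turn":0.008,"gripper":0.0875},{"tx":-0.079,"ty":0.11,"tz":0.007,"turn":0.008,"gripper":0.0875},{"tx":-0.079,"ty":0.13,"tz":0.007,"turn":0.008,"gripper":0.0875},{"tx":-0.079,"ty":0.13,"tz":0.007,"turn":0.008,"gripper":0.0875}])

```text
time_s: 8.5
tcp_pos: [0.5289, 0.1315, 0.0671]
eef_rot: [-89.7, 0.0, 116.1]
contact_force: [0.1, -0.5, 0.4]
gripper_width: 0.0875
```

```bash
python3 -c "
from h import *
to([.5298,.1339,.0195],116.2)
p,d=capture('wrist'); save('w4',p)"
```

```text
tx ty tz [ 0.0017  0.0476 -0.0021] turn -0.0025 J6 -8.5 t 8.5
```

View pics/w4.png

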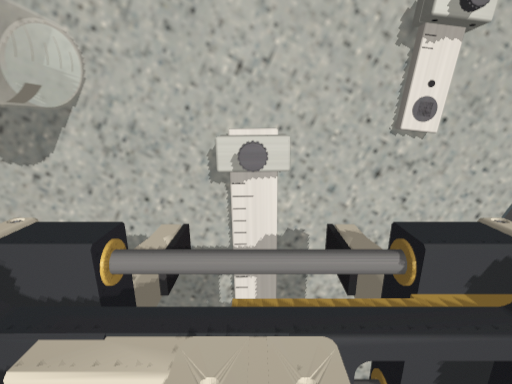

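Request:
apply_moves(deltas=[{"tx":0.0,"ty":0.02,"tz":0,"turn":0,"gripper":0.0875},{"tx":0,"ty":0.035,"tz":0,"turn":0,"gripper":0.0875},{"tx":0,"ty":0.044,"tz":0,"turn":0,"gripper":0.0875},{"tx":0,"ty":0.044,"tz":0,"turn":0,"gripper":0.0875},{"tx":0,"ty":0.044,"tz":0,"turn":0,"gripper":0.0875}])

```text
time_s: 9.05
tcp_pos: [0.5313, 0.1349, 0.0267]
eef_rot: [-90.1, -0.0, 116.3]
contact_force: [-0.3, -0.4, -0.3]
gripper_width: 0.0877
```

Run:
```python
from h import *
to([.5298,.1339,.0195],116.2)
s=r.get_state(); print(s['tcp_pos'])
p,d=capture('wrist'); save('w5',p); np.savez('w5.npz',p=p,d=d,pos=s['tcp_pos'],rot=s['eef_rot'])
print(r.get_state()['tcp_pos'])
```

```text
tx ty tz [-0.0002  0.0072  0.0018] turn 0.0011 J6 -8.5 t 9.05
[0.53131778 0.13485467 0.02671132]
[0.53138231 0.13492493 0.02674572]
```

View pics/w5.png

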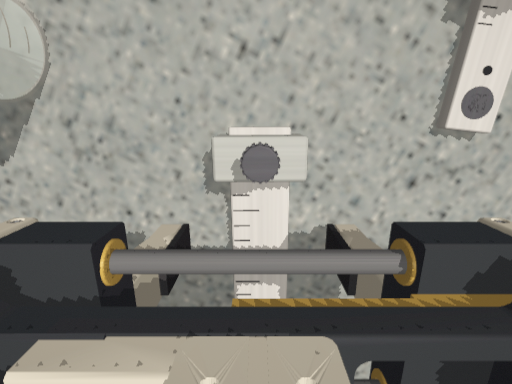

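Run:
```python
from h import *
w=np.load('w5.npz'); C=cam('wrist',dict(tcp_pos=w['pos'],eef_rot=w['rot'])); 
g=cv2.cvtColor(w['p'],cv2.COLOR_RGB2GRAY).astype(float)
print(g[122:142,235:285].mean(1).round(0)); print(g[130:140,213:228].mean(1).round(0)); print(g[172:190,288:303].mean(1).round(0),g[172:190,215:228].mean(1).round(0))
th=np.radians(-63.8);u=np.array([np.cos(th),np.sin(th)])
S=lambda row,z,col=260:(onz(C,[(col,row)],z)[0,:2]-w['pos'][:2])@u*1000
for rr in (126.5,127,127.5,128): print(rr,S(rr,.012))
for rr in (135.5,136,181,181.5,182): print(rr,S(rr,.0305))
P=cloud(C,w['d']); m=np.zeros(P.shape[:2],bool); m[120:215,200:315]=True; z=P[...,2]
for z0,z1 in [(.008,.016),(.02,.033),(.038,.05)]:
    q=P[m&(z>z0)&(z<z1)]; l=np.c_[(q[:,:2]-w['pos'][:2])@u,(q[:,:2]-w['pos'][:2])@[-u[1],u[0]]]*1000; print(z0,np.median(q[:,2]),l.min(0),l.max(0))
```

```text
[165. 165. 165. 166. 164. 200. 221. 222. 223. 222. 222. 222. 201. 157.
 164. 191. 200. 202. 203. 201.]
[165. 165. 164. 157. 147. 144. 157. 187. 201. 201.]
[196. 198. 199. 200. 201. 201. 199. 185. 163. 146. 148. 155. 154. 156.
 161. 166. 167. 166.] [197. 197. 198. 200. 201. 201. 200. 192. 172. 142. 119. 119. 120. 119.
 117. 114. 111. 110.]
126.5 70.92535884197034
127 70.65079422725786
127.5 70.37596023784809
128 70.1008564771222
135.5 66.91796431466223
136 66.67170558591052
181 43.464244769406434
181.5 43.19422925321378
182 42.923933860485235
0.008 0.011723136980974616 [ 17.92832733 -24.80582544] [71.19619203 23.08395962]
0.02 0.03007984895195541 [ 42.7378792  -25.72211912] [67.19598515 24.65121017]
0.038 0.044603010333792166 [45.79095335 -9.83401525] [64.56117013  8.99396887]
```

Request:
apply_moves(deltas=[{"tx":0.001,"ty":0.004,"tz":0.001,"turn":0,"gripper":0.0875},{"tx":0.001,"ty":0.007,"tz":0.001,"turn":0,"gripper":0.0875},{"tx":0.001,"ty":0.007,"tz":0.001,"turn":0,"gripper":0.06},{"tx":0.001,"ty":0.007,"tz":0.001,"turn":0,"gripper":0.05},{"tx":0.001,"ty":0.007,"tz":0.001,"turn":0,"gripper":0.04}], newtons=20)

```text
time_s: 9.6
tcp_pos: [0.5294, 0.135, 0.0185]
eef_rot: [-90.0, 0.0, 116.2]
contact_force: [-0.2, 0.1, 0.2]
gripper_width: 0.0689
```

Request:
apply_moves(deltas=[{"tx":0,"ty":0,"tz":0,"turn":0,"gripper":0.03},{"tx":0,"ty":0,"tz":0,"turn":0,"gripper":0.03},{"tx":0,"ty":0,"tz":0,"turn":0,"gripper":0.03},{"tx":0,"ty":0,"tz":0,"turn":0,"gripper":0.03},{"tx":0,"ty":0,"tz":0,"turn":0,"gripper":0.03}], newtons=20)

```text
time_s: 10.1
tcp_pos: [0.5294, 0.135, 0.0185]
eef_rot: [-90.0, 0.0, 116.2]
contact_force: [0.3, 0.7, -0.6]
gripper_width: 0.036
```

Run:
```python
from h import *
s=r.get_state(); print(s['tcp_pos'],s['eef_rot'],s['contact_force'],s['gripper_width'])
```

```text
[0.52943878 0.13501948 0.01853071] [-9.00103141e+01  1.62234098e-03  1.16247396e+02] [ 0.3381932   0.65715805 -0.55241013] 0.03601127582116937
```

Request:
apply_moves(deltas=[{"tx":0,"ty":-0.02,"tz":0,"turn":0,"gripper":0.03},{"tx":0,"ty":-0.06,"tz":0,"turn":0,"gripper":0.03},{"tx":0,"ty":-0.11,"tz":0,"turn":0,"gripper":0.03},{"tx":0,"ty":-0.16,"tz":0,"turn":0,"gripper":0.03},{"tx":0,"ty":-0.2,"tz":0,"turn":0,"gripper":0.03}], newtons=30)

```text
time_s: 10.6
tcp_pos: [0.529, 0.1348, 0.2209]
eef_rot: [-90.0, -0.0, 116.2]
contact_force: [1.3, 1.6, -4.4]
gripper_width: 0.0358
```

Request:
apply_moves(deltas=[{"tx":0,"ty":0,"tz":0,"turn":0,"gripper":0.03},{"tx":0,"ty":0,"tz":0,"turn":0,"gripper":0.03},{"tx":0,"ty":0,"tz":0,"turn":0,"gripper":0.03}], newtons=30)

```text
time_s: 10.9
tcp_pos: [0.5279, 0.1344, 0.2164]
eef_rot: [-89.8, -0.0, 116.2]
contact_force: [0.3, 0.1, -4.4]
gripper_width: 0.0352
```

Run:
```python
from h import *
s=r.get_state(); print(s['tcp_pos'],s['eef_rot'],s['contact_force'],s['moment'],s['gripper_width'])
p,d=capture('wrist'); save('w6',p); np.savez('w6.npz',p=p,d=d,pos=s['tcp_pos'],rot=s['eef_rot'])
```

```text
[0.52789573 0.13439341 0.21636399] [-8.97858547e+01 -2.63767731e-02  1.16207485e+02] [ 0.3273709   0.07040591 -4.44441057] [-0.02534419  0.19270755  0.00062873] 0.03520929869808961
```

View pics/w6.png

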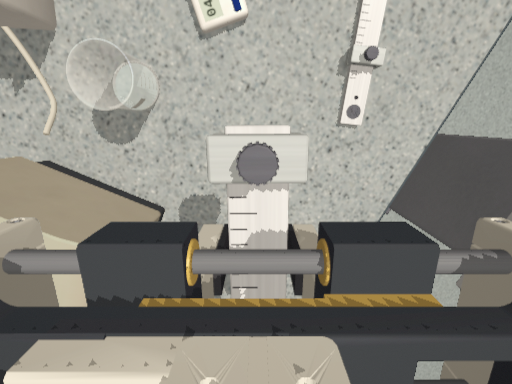

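Run:
```python
from h import *
w=np.load('w6.npz'); i=camera_info('wrist'); T=i['tool_from_camera']; C=(i['K'],T[:3,:3],T[:3,3]); P=cloud(C,w['d'])
g=cv2.cvtColor(w['p'],cv2.COLOR_RGB2GRAY).astype(float)
print(g[120:142,235:282].mean(1).round(0)); print(g[128:142,212:224].mean(1).round(0)); print(g[174:192,290:304].mean(1).round(0),g[174:192,212:224].mean(1).round(0))
def X(row,y,col=260):
    e,d=ray(C,[(col,row)]); return (e+d[0]*(y-e[1])/d[0,1])[0]*1000
m=np.zeros(P.shape[:2],bool); m[120:218,200:315]=True; y=P[...,1]
for a,b in [(.000,.012),(-.018,-.006),(-.035,-.02)]:
    q=P[m&(y>a)&(y<b)]; print(a,len(q),np.median(q[:,1]),q.min(0).round(4),q.max(0).round(4), np.polyfit(q[:,0],q[:,1],1), np.polyfit(q[:,2],q[:,1],1))
for rr in (124.5,125,125.5,126): print(rr,X(rr,.0063))
for rr in (134,135,136,181,182,183,184): print(rr,X(rr,-.012))
```

```text
[180. 178. 176. 175. 174. 197. 224. 233. 235. 235. 235. 235. 235. 210.
 165. 179. 205. 213. 215. 216. 215. 210.]
[171. 170. 175. 178. 174. 164. 156. 174. 203. 214. 215. 217. 216. 215.]
[210. 211. 212. 214. 214. 214. 206. 189. 166. 166. 175. 176. 179. 182.
 182. 178. 173. 174.] [211. 212. 213. 214. 214. 215. 213. 200. 179. 159. 164. 176. 179. 181.
 177. 170. 169. 174.]
0.0 2711 0.006859990987985842 [-0.0719  0.     -0.0245] [-0.0186  0.0111  0.0235] [0.00839078 0.00710592] [0.00525957 0.00678691]
-0.018 3517 -0.011564102769889895 [-0.068  -0.0176 -0.0259] [-0.0443 -0.0062  0.0244] [-0.01746206 -0.01250328] [-0.00225952 -0.01150019]
-0.035 1411 -0.02608610102405691 [-0.0655 -0.0282 -0.0102] [-0.0462 -0.0201  0.0088] [-0.03240115 -0.02775226] [-0.00164802 -0.02592698]
124.5 -72.1348961774834
125 -71.8761734489683
125.5 -71.61719739004779
126 -71.35796762846388
134 -68.04287247119302
135 -67.58096381459882
136 -67.1181411984145
181 -45.299140689790015
182 -44.791156062985024
183 -44.282117291861425
184 -43.772021091749686
```

```bash
python3 -c "
from h import *
to([.484,-.146,.25],73.2)"
```

```text
tx ty tz [-0.2321 -0.0332  0.1635] turn 0.7508 J6 -8.6 t 10.95
```

Request:
apply_moves(deltas=[{"tx":-0.03,"ty":-0.033,"tz":0.02,"turn":0.1,"gripper":0.03},{"tx":-0.06,"ty":-0.033,"tz":0.04,"turn":0.2,"gripper":0.03},{"tx":-0.09,"ty":-0.033,"tz":0.063,"turn":0.3,"gripper":0.03},{"tx":-0.12,"ty":-0.033,"tz":0.084,"turn":0.4,"gripper":0.03},{"tx":-0.15,"ty":-0.033,"tz":0.105,"turn":0.5,"gripper":0.03}])

```text
time_s: 11.45
tcp_pos: [0.5002, -0.0474, 0.2497]
eef_rot: [-89.8, 0.0, 87.4]
contact_force: [0.5, 0.6, -4.2]
gripper_width: 0.0355
```

```bash
python3 -c "
from h import *
to([.484,-.146,.25],73.2)"
```

```text
tx ty tz [-0.0992 -0.0002  0.0117] turn 0.2473 J6 -19.6 t 11.45
```

Request:
apply_moves(deltas=[{"tx":-0.03,"ty":0,"tz":0.004,"turn":0.08,"gripper":0.03},{"tx":-0.06,"ty":0,"tz":0.008,"turn":0.16,"gripper":0.03},{"tx":-0.085,"ty":0,"tz":0.012,"turn":0.247,"gripper":0.03},{"tx":-0.099,"ty":0,"tz":0.012,"turn":0.247,"gripper":0.03},{"tx":-0.099,"ty":0,"tz":0.012,"turn":0.247,"gripper":0.03}])

```text
time_s: 11.95
tcp_pos: [0.4846, -0.1457, 0.25]
eef_rot: [-89.8, 0.1, 73.4]
contact_force: [0.2, 0.3, -4.2]
gripper_width: 0.0358
```

Request:
apply_moves(deltas=[{"tx":0,"ty":0,"tz":0,"turn":0,"gripper":0.03},{"tx":0,"ty":0,"tz":0,"turn":0,"gripper":0.03},{"tx":0,"ty":0,"tz":0,"turn":0,"gripper":0.03},{"tx":0,"ty":0,"tz":0,"turn":0,"gripper":0.03}])

```text
time_s: 12.35
tcp_pos: [0.4855, -0.1438, 0.2515]
eef_rot: [-90.0, -0.0, 73.5]
contact_force: [0.9, 0.6, -3.9]
gripper_width: 0.0354
```

Run:
```python
from h import *
s=r.get_state(); print(s['tcp_pos'],s['eef_rot'],s['qd'].round(2))
p,d=capture('wrist'); save('w7',p); np.savez('w7.npz',p=p,d=d,pos=s['tcp_pos'],rot=s['eef_rot'])
C=cam('wrist',s); P=cloud(C,d); print(r.get_state()['tcp_pos'])
m=(abs(P[...,0]-.449)<.09)&(abs(P[...,1]+.246)<.09)
c=P[m]
for z0,z1 in [(.085,.14),(.116,.14),(.122,.14),(.065,.08),(.01,.018)]:
    q=c[(c[:,2]>z0)&(c[:,2]<z1)]
    (rc,sz,an)=cv2.minAreaRect(q[:,:2].astype(np.float32)*1000); print(z0,len(q),np.round(rc,1),np.round(sz,1),round(an,1),np.sort(q[:,2])[-20].round(4))
```

```text
[ 0.48548762 -0.14376022  0.25146181] [-8.99988726e+01 -5.11226450e-03  7.35179157e+01] [-0.33 -0.11  0.03  0.06  0.   -0.16]
[ 0.48543943 -0.14387678  0.2515058 ]
0.085 3681 [ 451.1 -251. ] [85.7 40. ] 72.8 0.1271
0.116 2622 [ 451.3 -249.6] [58.7 39.9] 72.6 0.1271
0.122 1723 [ 451.2 -249.9] [40.9 39.9] 71.5 0.1271
0.065 1429 [ 451.  -249.7] [66.5 82. ] 72.2 0.0756
0.01 2517 [ 450.5 -253.3] [113.8 119.7] 73.2 0.0177
```

View pics/w7.png

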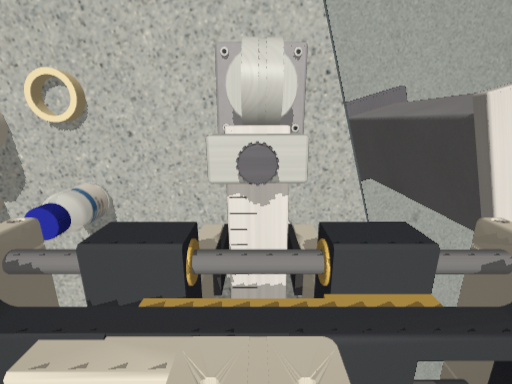

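```bash
python3 -c "
from h import *
to([.4512,-.2501,.165],73.1)"
```

```text
tx ty tz [-0.1116  0.0865  0.0027] turn 0.007 J6 -22.2 t 12.4
```

Request:
apply_moves(deltas=[{"tx":-0.03,"ty":0,"tz":0.003,"turn":0.007,"gripper":0.03},{"tx":-0.06,"ty":0,"tz":0.003,"turn":0.007,"gripper":0.03},{"tx":-0.09,"ty":0.02,"tz":0.003,"turn":0.007,"gripper":0.03},{"tx":-0.112,"ty":0.045,"tz":0.003,"turn":0.007,"gripper":0.03},{"tx":-0.112,"ty":0.06,"tz":0.003,"turn":0.007,"gripper":0.03}])

```text
time_s: 12.9
tcp_pos: [0.4491, -0.2523, 0.1899]
eef_rot: [-89.9, 0.0, 72.9]
contact_force: [0.2, 1.6, -4.2]
gripper_width: 0.0359
```

Request:
apply_moves(deltas=[{"tx":0,"ty":0.01,"tz":0,"turn":0,"gripper":0.03},{"tx":0,"ty":0.015,"tz":0,"turn":0,"gripper":0.03},{"tx":0,"ty":0.018,"tz":0,"turn":0,"gripper":0.03},{"tx":0,"ty":0.018,"tz":0,"turn":0,"gripper":0.03},{"tx":0,"ty":0.018,"tz":0,"turn":0,"gripper":0.03}])

```text
time_s: 13.4
tcp_pos: [0.4511, -0.2507, 0.1742]
eef_rot: [-90.1, -0.0, 73.1]
contact_force: [0.3, 0.1, -4.4]
gripper_width: 0.0357
```

```bash
python3 -c "
from h import *
s=r.get_state();print(s['tcp_pos'],s['contact_force'])
to([.4512,-.2501,.147],73.1)"
```

```text
[ 0.4511409  -0.25068426  0.17421008] [ 0.2810297   0.14282517 -4.39143202]
tx ty tz [0.0006 0.0272 0.0001] turn -0.0002 J6 -9.7 t 13.4
```

Request:
apply_moves(deltas=[{"tx":0.0005,"ty":0.008,"tz":0,"turn":0,"gripper":0.03},{"tx":0.0005,"ty":0.015,"tz":0,"turn":0,"gripper":0.03},{"tx":0.0005,"ty":0.02,"tz":0,"turn":0,"gripper":0.03},{"tx":0.0005,"ty":0.023,"tz":0,"turn":0,"gripper":0.03},{"tx":0.0005,"ty":0.023,"tz":0,"turn":0,"gripper":0.03}])

```text
time_s: 13.9
tcp_pos: [0.4503, -0.2504, 0.1498]
eef_rot: [-89.9, 0.0, 73.0]
contact_force: [0.2, 0.7, -4.8]
gripper_width: 0.0355
```

Request:
apply_moves(deltas=[{"tx":0,"ty":0,"tz":0,"turn":0,"gripper":0.03},{"tx":0,"ty":0,"tz":0,"turn":0,"gripper":0.03}])

```text
time_s: 14.1
tcp_pos: [0.4509, -0.2505, 0.1507]
eef_rot: [-90.0, 0.0, 73.0]
contact_force: [0.3, -0.4, -4.2]
gripper_width: 0.0356
```

```bash
python3 -c "
from h import *
s=r.get_state();print(s['tcp_pos'],s['contact_force'])
to([.4512,-.2501,.145],73.1)"
```

```text
[ 0.45088662 -0.25052878  0.15073457] [ 0.25517462 -0.38742481 -4.20511235]
tx ty tz [ 0.0005  0.0057 -0.0002] turn -0.001 J6 -9.7 t 14.1
```

Request:
apply_moves(deltas=[{"tx":0.0004,"ty":0.001,"tz":0,"turn":0,"gripper":0.03},{"tx":0.0004,"ty":0.002,"tz":0,"turn":0,"gripper":0.03},{"tx":0.0004,"ty":0.003,"tz":0,"turn":0,"gripper":0.03},{"tx":0.0004,"ty":0.004,"tz":0,"turn":0,"gripper":0.03},{"tx":0.0004,"ty":0.0045,"tz":0,"turn":0,"gripper":0.03}])

```text
time_s: 14.6
tcp_pos: [0.4507, -0.25, 0.1458]
eef_rot: [-90.0, -0.0, 73.0]
contact_force: [0.5, -0.9, -4.8]
gripper_width: 0.0355
```

Request:
apply_moves(deltas=[{"tx":0,"ty":0.0005,"tz":0,"turn":0,"gripper":0.03},{"tx":0,"ty":0.001,"tz":0,"turn":0,"gripper":0.03},{"tx":0,"ty":0.001,"tz":0,"turn":0,"gripper":0.03}])

```text
time_s: 14.9
tcp_pos: [0.4508, -0.25, 0.1449]
eef_rot: [-90.0, -0.0, 73.0]
contact_force: [0.2, 0.4, -5.1]
gripper_width: 0.0357
```

```bash
python3 -c "
from h import *
s=r.get_state();print(s['tcp_pos'],s['contact_force'],s['moment'])"
```

```text
[ 0.4507691  -0.25004712  0.14492307] [ 0.21468641  0.3957954  -5.13878446] [ 0.03378065  0.03564716 -0.02809974]
```

Not yet touching; continue in 0.5 mm steps.

Request:
apply_moves(deltas=[{"tx":0,"ty":0.0005,"tz":0,"turn":0,"gripper":0.03},{"tx":0,"ty":0.001,"tz":0,"turn":0,"gripper":0.03},{"tx":0,"ty":0.001,"tz":0,"turn":0,"gripper":0.03}])

```text
time_s: 15.2
tcp_pos: [0.4509, -0.2502, 0.1445]
eef_rot: [-90.0, 0.0, 73.1]
contact_force: [-1.3, 1.0, 3.3]
gripper_width: 0.0355
```

Request:
apply_moves(deltas=[{"tx":0,"ty":0.0004,"tz":0,"turn":0,"gripper":0.03},{"tx":0,"ty":0.0006,"tz":0,"turn":0,"gripper":0.03},{"tx":0,"ty":0.0006,"tz":0,"turn":0,"gripper":0.03}])

```text
time_s: 15.5
tcp_pos: [0.4513, -0.2504, 0.1443]
eef_rot: [-90.1, 0.0, 73.1]
contact_force: [-1.4, 1.4, 6.3]
gripper_width: 0.0356
```

```bash
python3 -c "
from h import *
s=r.get_state();print(s['tcp_pos'],s['contact_force'],s['moment'])"
```

```text
[ 0.45129888 -0.25039698  0.14428541] [-1.42793013  1.3756335   6.33112769] [0.16809006 1.04260008 0.03867553]
```

Request:
apply_moves(deltas=[{"tx":0,"ty":-0.0006,"tz":0,"turn":0,"gripper":0.03},{"tx":0,"ty":-0.0006,"tz":0,"turn":0,"gripper":0.03},{"tx":0,"ty":-0.0006,"tz":0,"turn":0,"gripper":0.05},{"tx":0,"ty":-0.0006,"tz":0,"turn":0,"gripper":0.055},{"tx":0,"ty":-0.0006,"tz":0,"turn":0,"gripper":0.06}])

```text
time_s: 16.0
tcp_pos: [0.4509, -0.25, 0.1438]
eef_rot: [-90.0, -0.0, 73.0]
contact_force: [-0.6, 0.0, 0.2]
gripper_width: 0.0542
```

Request:
apply_moves(deltas=[{"tx":0,"ty":0,"tz":0,"turn":0,"gripper":0.06},{"tx":0,"ty":0,"tz":0,"turn":0,"gripper":0.06},{"tx":0,"ty":0,"tz":0,"turn":0,"gripper":0.06},{"tx":0,"ty":0,"tz":0,"turn":0,"gripper":0.06},{"tx":0,"ty":0,"tz":0,"turn":0,"gripper":0.06}])

```text
time_s: 16.5
tcp_pos: [0.4508, -0.2501, 0.144]
eef_rot: [-90.0, -0.0, 73.0]
contact_force: [0.7, 0.1, -0.2]
gripper_width: 0.0601
```

```bash
cat >> h.py <<'E'
def tilt(n):
    s=r.get_state(); print(s['tcp_pos'],s['contact_force'],s['gripper_width'],s['time_s'])
    p,d=capture('wrist'); save(n,p); P=cloud(cam('wrist',s),d)
    m=np.zeros(P.shape[:2],bool); m[60:225,195:320]=True
    m&=(P[...,2]>.11)&(P[...,2]<.15)&(cv2.cvtColor(p,cv2.COLOR_RGB2HSV)[...,2]>150)
    th=np.radians(s['eef_rot'][2]+180);u=np.array([np.cos(th),np.sin(th)])
    q=P[m]; x=(q[:,:2]-s['tcp_pos'][:2])@u
    h=np.c_[x,q[:,2]]
    # scale area only: between fingers and weight
    k=(x<.04)&(x>.005); print('n',k.sum(),'slope',np.polyfit(x[k],q[k,2],1) if k.sum()>10 else None)
    k=(x>.03)&(x<.08)&(q[:,2]>.14); print('end x max',x.max())
    np.savez(n+'.npz',p=p,d=d,pos=s['tcp_pos'],rot=s['eef_rot'])
E
python3 -c "
from h import *
tilt('w8')"
```

```text
[ 0.45079287 -0.25005808  0.14399537] [ 0.72246725  0.12797714 -0.21638347] 0.0600739621735134 16.5
n 2545 slope [0.06768404 0.13555239]
end x max 0.07167594337906473
```

View pics/w8.png

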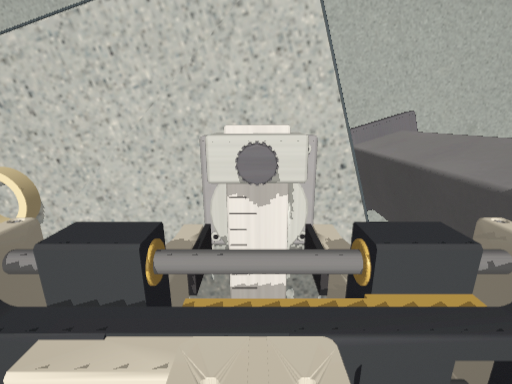

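```bash
cat >> h.py <<'E'
def tilt2(n):
    w=np.load(n+'.npz'); P=cloud(cam('wrist',dict(tcp_pos=w['pos'],eef_rot=w['rot'])),w['d'])
    th=np.radians(w['rot'][2]+180);u=np.array([np.cos(th),np.sin(th)]); v=np.array([-u[1],u[0]])
    x=(P[...,:2]-w['pos'][:2])@u; y=(P[...,:2]-w['pos'][:2])@v; z=P[...,2]
    bar=(abs(y)<.014)&(x>-.1)&(x<.09)
    for a,b,lo,hi in [(0.0,.04,.128,.148),(-.1,-.02,.128,.148),(.066,.075,.128,.15),(.047,.064,.15,.165)]:
        k=bar&(x>a)&(x<b)&(z>lo)&(z<hi)
        if k.sum()>10: print(a,b,k.sum(),'mean x z',x[k].mean().round(4),z[k].mean().round(4),'slope',np.polyfit(x[k],z[k],1)[0].round(4))
E
python3 -c "
from h import *
tilt2('w8')
w=np.load('w6.npz');"
```

```text
0.0 0.04 3009 mean x z 0.0203 0.1378 slope 0.0029
-0.1 -0.02 979 mean x z -0.028 0.1377 slope 0.0073
0.066 0.075 515 mean x z 0.0693 0.1385 slope -1.6168
0.047 0.064 774 mean x z 0.0568 0.1566 slope 0.0315
```

Request:
apply_moves(deltas=[{"tx":0,"ty":0,"tz":0,"turn":0,"gripper":0.075},{"tx":0,"ty":0,"tz":0,"turn":0,"gripper":0.075},{"tx":0,"ty":-0.01,"tz":0,"turn":0,"gripper":0.075},{"tx":0,"ty":-0.03,"tz":0,"turn":0,"gripper":0.075},{"tx":0,"ty":-0.06,"tz":0,"turn":0,"gripper":0.075}])

```text
time_s: 17.05
tcp_pos: [0.4499, -0.2499, 0.2041]
eef_rot: [-89.8, 0.0, 73.0]
contact_force: [0.8, -0.2, -0.5]
gripper_width: 0.0749
```

Request:
apply_moves(deltas=[{"tx":0,"ty":-0.03,"tz":0,"turn":0,"gripper":0.075},{"tx":0,"ty":-0.06,"tz":0,"turn":0,"gripper":0.075},{"tx":0.03,"ty":-0.06,"tz":0,"turn":0,"gripper":0.075},{"tx":0.06,"ty":-0.06,"tz":0,"turn":0,"gripper":0.075},{"tx":0.06,"ty":-0.06,"tz":0,"turn":0,"gripper":0.075}])

```text
time_s: 17.55
tcp_pos: [0.4691, -0.1907, 0.2652]
eef_rot: [-90.1, -0.0, 73.1]
contact_force: [0.6, -0.7, -0.0]
gripper_width: 0.0748
```

Request:
apply_moves(deltas=[{"tx":0,"ty":0,"tz":0,"turn":0,"gripper":0.075},{"tx":0,"ty":0,"tz":0,"turn":0,"gripper":0.075},{"tx":0,"ty":0,"tz":0,"turn":0,"gripper":0.075},{"tx":0,"ty":0,"tz":0,"turn":0,"gripper":0.075}])

```text
time_s: 17.95
tcp_pos: [0.4681, -0.1932, 0.264]
eef_rot: [-90.0, 0.0, 73.0]
contact_force: [0.4, 0.0, 0.2]
gripper_width: 0.0747
```

```bash
python3 -c "
from h import *
tilt('w9')
w=np.load('w9.npz'); P=cloud(cam('wrist',dict(tcp_pos=w['pos'],eef_rot=w['rot'])),w['d'])
th=np.radians(73.1+180);u=np.array([np.cos(th),np.sin(th)]); v=np.array([-u[1],u[0]]); c=np.array([.451,-.25])
x=(P[...,:2]-c)@u; y=(P[...,:2]-c)@v; z=P[...,2]
k=(abs(y)<.014)&(x>-.08)&(x<.038)&(z>.125)&(z<.15); print(k.sum(),x[k].min(),x[k].max(),np.polyfit(x[k],z[k],1))
k=(abs(y)<.022)&(abs(x-.056)<.012)&(z>.147)&(z<.162);print(k.sum(),np.polyfit(x[k],z[k],1))
p,d=capture('side'); save('s9',cv2.resize(p[130:230,260:380],None,fx=6,fy=6,interpolation=cv2.INTER_CUBIC))
p,d=capture('top'); save('t9',p)
"
```

```text
[ 0.46806697 -0.19322056  0.26395699] [0.39616858 0.03457206 0.22259126] 0.07474410006049617 17.95
n 1189 slope [-0.00869419  0.13776259]
end x max 0.10299855199022949
3293 -0.07999001558483256 0.037671226483340176 [0.00192018 0.13774561]
1071 [0.01382013 0.15550362]
```

View pics/s9.png

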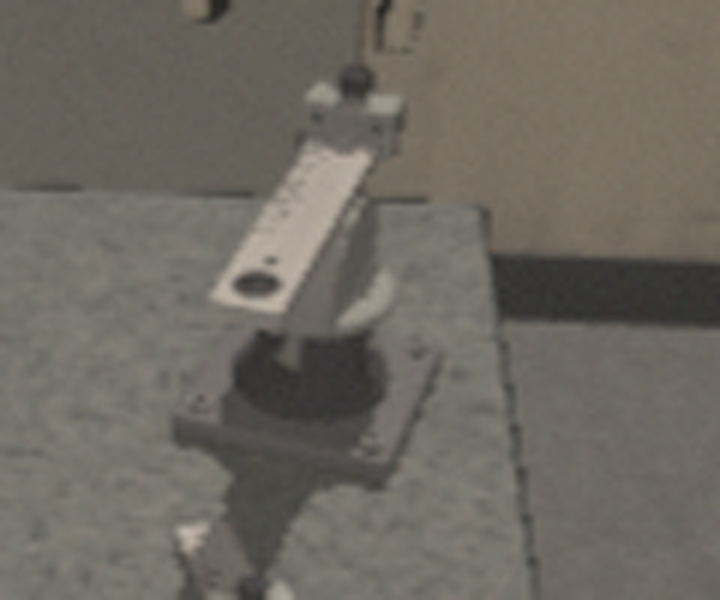

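View pics/w9.png

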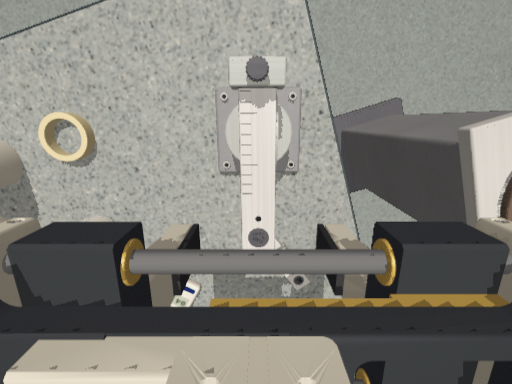

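View pics/t9.png

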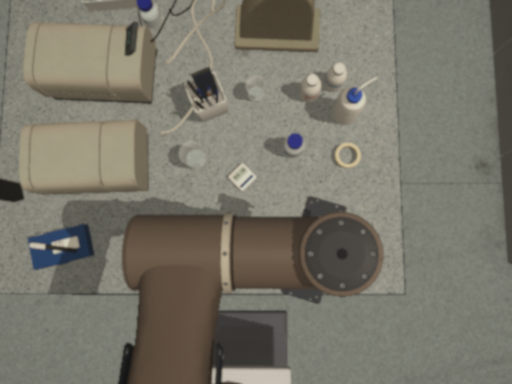

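```bash
python3 -c "
from h import *
s=r.get_state(); print(s['time_s'],s['qd'].round(2))
print(r.close_job())"
```

```text
18.1 [ 0.28 -0.08 -0.08 -0.13  0.   -0.08]
the job is handed in; nothing more can be done
None
```

The rest is locked in its stand and the lever arm is balanced across it, level and released. I handed the job in at 18.1 s; it gave no verdict.

**Rest head:** I pressed it about 10.5 mm, turned it about 1.42 rad clockwise and let it spring up. The wrist camera then showed its top at 0.127 m, about 6.5 mm lower than before. Its axis lay along the stand's x axis to within about 1°. I did not try to turn it back to test the lock.

**Lever arm:** I gripped it at its balance point, about 28 mm from mid-length towards the counterweight, and lowered it in steps of 1 mm or less. The largest contact force I read was about 11 N.

**Last checks:**
- **Level:** the bar's slope measured about 0.002 rad.
- **Square:** I placed it within about 1° of square to the crown; the final wrist picture agrees.
- **Clear:** the gripper is clear of everything.
- **Bystanders:** all four show no visible change in the top camera.

**Disagreements:**
- **Balance point:** the far and close wrist views differed by about 1.2 mm. I used the close view, and the level result supports it.
- **Counterweight slope:** the noisier reading on top of the counterweight gave 0.014 rad, still well within the limit.

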